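# Reset the ratchet bend stop to the second click

## Robot

A 6-joint arm with a two-finger parallel gripper is mounted at the origin on the work surface. World frame = base frame: x ahead of the robot, y to its left, z up, the work surface at z = 0. Lengths are in m, angles in rad, forces in N, time in s.
With the tool pointing down it reaches from about 0.3 to 0.775 m from the base axis. Payload 14.6 kg.
Tool frame: the origin (TCP) lies between the finger pads; the fingertips stand 8 mm ahead of it and the grasp point (between the pads) lies 11 mm behind it (ctrl.tip_reach is the distance from the TCP to the fingertips, in m); y points along the fingers, z is the direction in which the jaws open and shut, and the axes are right-handed (so a half turn about y gives the same grasp; the last joint's range is limited). The gripper opens to 94 mm and grips with 3 to 60 N. Pads are 16 mm wide; open, the fingers measure 119 mm over their backs; the gripper's body (75 mm by 177 mm) begins 78 mm behind the grasp point.
Start: joints at [1.199, 0.3, 1.521, -0, 1.321, -0.067], TCP at [0.165, 0.525, 0.213] pointing down, gripper open.
Joint ranges: [-3.03, 3.03], [-0.79, 2.21], [0.23, 2.52], [-1.04, 4.18], [0, 3.07], [-2.55, 2.55]. Speed limits (rad/s): [2.22, 2.22, 2.57, 3.14, 3.14, 3.14].

## Interface

Orientations are given as [roll, pitch, yaw] about the fixed x, y, z axes, in that order (R = Rz(yaw) Ry(pitch) Rx(roll)).
In Python, from station import ctrl gives the robot as it stands.
- The arm moves only by the tool play_rows, never from a script. Its arguments are lists of equal length, an entry for each row: "twist": the turn, a rotation vector about the world's x, y, z as a fraction of full scale, a list of three; "travel": the shift along the world's x, y, z as a fraction of full scale, a list of three; "grip": the gripper's target within -1 to 1 (shut at 1, half-way at 0, fully open at -1). A call has 1 to 12 rows; each row shifts and turns the commanded pose from where the row before left it; what a row does not reach is not made up. Full scale, the value 1, is 5 cm for a shift and 90 degrees for a turn. A row lasts 1/10 s, in which the tool goes at most 50 mm and 8.59 degrees, less where a joint would pass 70% of its speed; a pose out of reach is approached as far as the arm can. A call with a number of a shift or a turn outside -1 to 1 is refused whole. A call with a gripper value outside its range is refused whole. The fingers move at their own pace and stop on an object; "force" is the grip in N (left out, the last holds). Time passes only in rows, so rows that do not move let the fingers close. It gives the time, the measured TCP pose, the force and the opening at its end, in the units of the state.
- ctrl.get_obs(): the state, without advancing time (a new reading comes with each control period).
- ctrl.camera(name): name is "side" or "top" or "wrist"; returns a dict with "img" (420x560x3 uint8, red, green, blue), "vfov" (degrees; the focal length in pixels is half the picture's height over the tangent of half this angle, whatever the lens; pixels are square), "cx", "cy" (the principal point, pixels), "rvec" (rotation vector, rad) and "tvec" (3), from world to camera coordinates, as OpenCV has them. Camera axes: x right, y down, z forward; pixel columns grow to the right and rows downward; lengths in m; the calibration is good to about 2 mm. A picture is of the moment at which its call begins. There is no depth.
- ctrl.hand_in(): hands the job in, once; it reports no verdict.
Trained networks look in a picture, given as the dict that the camera call returned (one of the last four; its "shot" number tells which), for a name from the list of things; names that differ only in an ending like _2 or _b are one class to them, and where a whole thing is asked for, a point or a joint stands for the part that bears it (a point fixed in the world has none). Each returns a list of dicts, best first, with "confidence" (0 to 1); they miss things now and then, are a little off and sometimes report something else, mostly with a low value. They report only what shows in the picture. A call takes as long as a camera call.
- ctrl.boxes_of(name, picture): "point" ([column, row] in pixels, amid what is visible of it).
- ctrl.trace(name, picture): "pixels" (420x560 bool, what is visible of it) and "point" ([column, row] in pixels, amid what is visible of it).
The state is a dict: "time_s": time; "qpos": joint angles; "joint_vel": joint speeds; "tau": joint torques, N m; "ee_pos": TCP position; "eef_rot": TCP orientation; "force": force on the tool from outside, world axes, zero at the start; "moment": the same for the moment, N m; "grip_width": finger opening in m.
Only numpy, scipy, OpenCV 4.12 (cv2) and the standard library are available. Lean on these libraries where they do the work, as an engineer would, in place of code of your own. Each camera call takes 0.05 s, during which the arm holds its last target.

## Task

The bend stop of the jig with the red knob is wound on too far. Press down the red thumb pad of its pawl until the knob has sprung all the way back to the white home line, let the pawl drop in again, then wind the red knob clockwise two clicks, so that the ratchet holds its pointer at the yellow line, and let go. Leave the blue jig as it is set.

Things in the scene. Friction and masses are not known exactly. Their poses are not given: they have to be found in the camera images.
- red_grip (a point): Red knob: upright bar 50 long, 16 thick, 32 mm high over a toothed steel wheel 100 mm across, on a fixed dark wood base 240 x 150 x 18 mm. The point is on the vertical turning axis, 76 mm above the table, 14 mm below the bar's top, 18 mm above its underside. x runs along the bar, z up, turning with it. A brass pointer sticks out of the wheel on the -x side.
- red_pad (a point): Centre of the top of the round red thumb pad (32 mm across) on the pawl's tail, 62 mm above the table, 140 mm from the knob's axis, on its side away from the robot; x points level away from that axis, z up. Pressed 12 to 15 mm down (3 to 6 N) it frees the wheel; its travel ends at 18 mm. Held down, the knob springs home within 3 s. Let go, the pad springs up and the pawl drops in.
- red_knob (a joint): Turn of the red knob, rad: 0 at home (stop; pointer at white line), growing clockwise from above. A click is 0.524 (30 deg); lines on the base mark clicks, thick yellow the second. The ratchet holds it at about 0, 0.50, 1.02, 1.54, 2.06. A spring of 0.15 to 0.3 N m turns it back. Wind 0.05 to 0.3 past a click: let go, it falls back onto the pawl. Starts 3 or 4 clicks on.
- blue_knob (a joint): Turn in rad, counted the same way, of the knob of a second, otherwise identical jig with blue knob and blue pad. It stands at about 1.54 (three clicks) and must stay there.

How it is judged:
On the way:
1. the red knob has sprung back home (within 0.12 rad) (value of joint red_knob below 0.12 rad), for 0.2 s.
At the end, for the whole second after the job is handed in: the red knob, after having been home, stands at rest two clicks on (0.87 to 1.22 rad), held by its ratchet alone (value of joint red_knob between 0.87 and 1.22 rad and velocity of joint red_knob between -0.05 and 0.05 rad/s); the robot touches nothing.
It fails at once if the blue knob has been turned or let go (more than 0.3 rad from where it stood) (value of joint blue_knob below 1.25 rad or value of joint blue_knob above 1.87 rad).
It also fails if it takes over 45 s, if anything falls off the work surface, if the arm or the gripper's body presses on something with over 40 N, if the wrist force passes 120 N, or if a joint passes its speed limit or range.

## Working session

There is one attempt and no reset: what is moved stays moved. The work goes in short steps, Python scripts to look and compute and a tool call to move; the robot and the scene stay as the last step left them, time stands still between calls to the robot, and variables do not carry over. Pictures are saved under pics/ and viewed, and the job is handed in when it is done.

Besides the shell and the picture viewer there is one more tool, called after "Request:" as name(argument=value, ...) on one line, values as JSON. play_rows: Moves the arm, as the interface text tells. Its arguments: {"type":"object","properties":{"twist":{"type":"array"},"travel":{"type":"array"},"grip":{"type":"array"},"force":{"type":"number"}},"required":["twist","travel","grip"]}

```bash
mkdir -p pics; ls
cat > h.py <<'E'
import numpy as np,cv2
from station import ctrl
def snap(n,f):
    p=ctrl.camera(n); cv2.imwrite('pics/'+f,cv2.cvtColor(p['img'],cv2.COLOR_RGB2BGR)); return p
def K(p):
    f=210/np.tan(np.radians(p['vfov'])/2); return np.array([[f,0,p['cx']],[0,f,p['cy']],[0,0,1.]])
def at_z(p,px,z):
    R,_=cv2.Rodrigues(np.array(p['rvec'],float)); t=np.array(p['tvec'],float).ravel()
    c=-R.T@t; d=R.T@np.linalg.inv(K(p))@np.array([px[0],px[1],1.])
    return c+d*(z-c[2])/d[2]
def proj(p,X):
    return cv2.projectPoints(np.array(X,float).reshape(-1,3),np.array(p['rvec'],float),np.array(p['tvec'],float),K(p),None)[0].reshape(-1,2)
E
python3 - <<'E'
from h import *
t=snap('top','t0.png')
for n,z in (('red_grip',.076),('red_pad',.062),('red_knob',.076),('blue_knob',.076)):
    for r in ctrl.boxes_of(n,t)[:3]: print(n,r,at_z(t,r['point'],z))
s=snap('side','s0.png')
for n,z in (('red_grip',.076),('red_pad',.062)):
    for r in ctrl.boxes_of(n,s)[:3]: print(n,r,at_z(s,r['point'],z))
print(ctrl.get_obs())
E
```

```text
pics
red_grip {'point': [152.4, 257.4], 'confidence': 0.66} [0.49271083 0.22723885 0.076     ]
red_pad {'point': [175.3, 205.8], 'confidence': 0.77} [0.60299981 0.20295025 0.062     ]
red_knob {'point': [157.2, 258.6], 'confidence': 0.77} [0.49140646 0.2176601  0.076     ]
blue_knob {'point': [352.7, 278.7], 'confidence': 0.86} [ 0.49361586 -0.15965847  0.076     ]
red_grip {'point': [225.6, 352.1], 'confidence': 0.67} [0.48495667 0.25332624 0.076     ]
red_pad {'point': [187.0, 299.5], 'confidence': 0.75} [0.60089477 0.21489523 0.062     ]
{'time_s': 0.4, 'qpos': array([ 1.19943345e+00,  3.00001852e-01,  1.52107820e+00, -1.02099772e-05,
        1.32070251e+00, -6.65891518e-02]), 'joint_vel': array([ 0.00192959, -0.00213746, -0.00153966,  0.00075063,  0.00029084,
       -0.00083046]), 'tau': array([-5.13968153e-04, -5.31192434e+01, -3.52611995e+01,  7.08585489e-02,
        2.18181167e-02, -4.20196614e-05]), 'ee_pos': array([0.16502627, 0.52461261, 0.21335658]), 'eef_rot': array([-1.57098648e+00,  2.76705557e-06, -3.04771194e-01]), 'force': array([-1.32035643,  0.24510091,  0.16996013]), 'moment': array([-0.02455268, -0.04368744, -0.05814484]), 'grip_width': 0.09399262944287283}
```

View pics/t0.png

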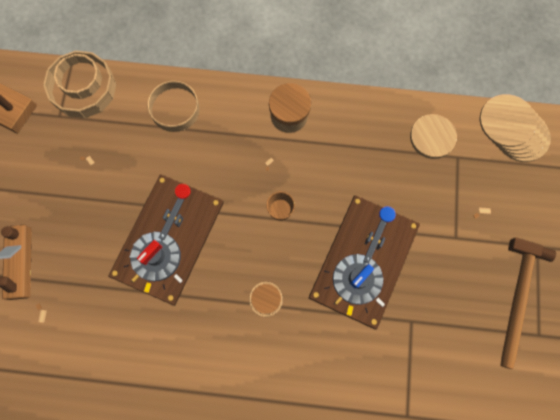

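View pics/s0.png

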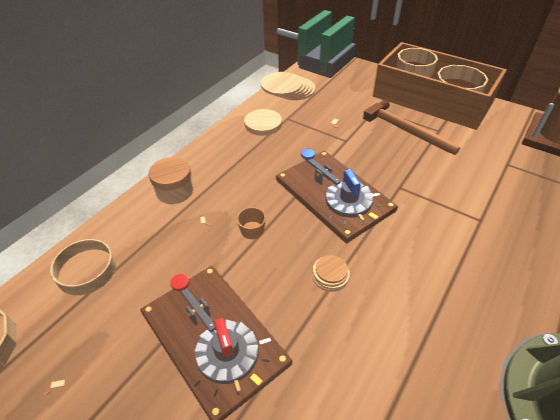

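The top view shows the red jig with its knob at about (150,252), wheel centre about (155,257) and pad about (183,191). The detector's pad point sits on the pawl arm instead, so I'll segment by colour.

Run:
```python
from h import *
for n in('top','side'):
    t=ctrl.camera(n); im=t['img']; hsv=cv2.cvtColor(im,cv2.COLOR_RGB2HSV)
    m=(((hsv[...,0]<5)|(hsv[...,0]>174))&(hsv[...,1]>190)&(hsv[...,2]>90)).astype(np.uint8)
    k,l,st,c=cv2.connectedComponentsWithStats(m)
    for i in range(1,k):
        if st[i,4]>25:
            (ys,xs)=np.where(l==i); e=cv2.minAreaRect(np.c_[xs,ys].astype(np.float32))
            print(n,st[i],c[i],'z62',at_z(t,c[i],.062)[:2],'z90',at_z(t,c[i],.090)[:2],e)
    x0,y0,w,h=(95,165,140,150) if n=='top' else (135,260,160,160)
    cv2.imwrite(f'pics/z_{n}.png',cv2.resize(cv2.cvtColor(im[y0:y0+h,x0:x0+w],cv2.COLOR_RGB2BGR),None,fx=4,fy=4,interpolation=cv2.INTER_CUBIC)[:600])
```

```text
top [175 184  16  14 177] [182.14689266 190.73446328] z62 [0.63574862 0.19413315] z90 [0.62772631 0.18753104] ((182.5, 190.5), (13.0, 15.0), 90.0)
top [141 241  20  23 186] [150.69892473 250.76344086] z62 [0.50723882 0.23662082] z90 [0.50309368 0.22873684] ((148.8502960205078, 251.8596649169922), (9.620771408081055, 24.16592025756836), 43.15238952636719)
```

View pics/z_top.png

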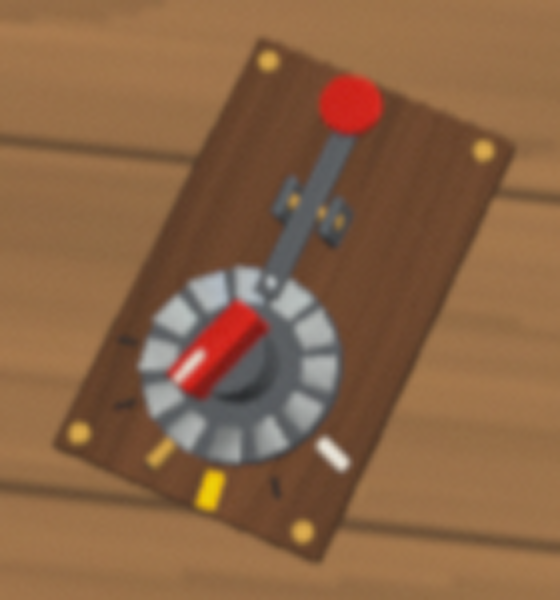

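View pics/z_side.png

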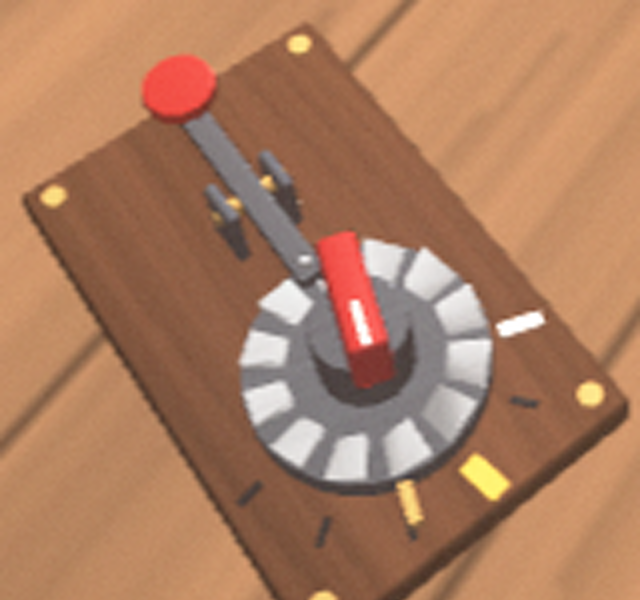

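Run:
```python
from h import *
t=ctrl.camera('top'); s=ctrl.camera('side')
T=lambda u,v,z:at_z(t,(u/4+95-.4,v/4+165-.4),z)[:2]
S=lambda u,v,z:at_z(s,(u/4+135-.4,v/4+260-.4),z)[:2]
sc=np.array([T(268,61,.018),T(483,150,.018),T(79,433,.018),T(302,532,.018)]);print(sc)
for d in(sc[0]-sc[2],sc[1]-sc[3]):print(np.linalg.norm(d),np.degrees(np.arctan2(d[1],d[0])))
d=(sc[0]-sc[2]+sc[1]-sc[3]);d/=np.linalg.norm(d)
pt=T(351,105,.062);ps=S(180,88,.062)
print('pad',pt,ps,'axis',pt-.14*d,ps-.14*d,'dir',d)
for z in(.03,.04,.05):print(z,'wheel',T(240,365,z),S(366,366,z))
ax=(pt+ps)/2-.14*d
for n,uv,suv in(('white',(333,455),(520,323)),('c1',(276,487),(524,402)),('yel',(210,490),(485,477)),('ptr',(160,453),(410,502)),('c4',(124,404),(323,531)),('c5',(128,341),(250,494))):
    for q in(T(*uv,.018),S(*suv,.018)):
        v=q-ax;print(n,np.linalg.norm(v),np.degrees(np.arctan2(v[1],v[0])))
# bar top corners
print('bar top', [T(*c,.09) for c in((236,302),(268,325),(200,398),(172,376))])
```

```text
[[0.66754864 0.25170695]
 [0.63122502 0.13116192]
 [0.46072814 0.31481228]
 [0.42366784 0.1941837 ]]
0.21623366750702788 -16.96806199207903
0.21691410317597876 -16.890165044113317
pad [0.63555186 0.19368755] [0.63558928 0.19606513] axis [0.50161861 0.23445377] [0.50165604 0.23683136] dir [ 0.95666606 -0.29118732]
0.03 wheel [0.50251295 0.23602003] [0.5026184  0.23829531]
0.04 wheel [0.50113111 0.23330443] [0.49885696 0.24121516]
0.05 wheel [0.49974927 0.23058883] [0.49509553 0.24413501]
white 0.06352767650168904 -126.707347191457
white 0.06183839452675166 -125.0558529725326
c1 0.06226139840508892 -156.50951092339176
c1 0.06131742850879413 -156.45981793109277
yel 0.06273005087875622 172.61105187367312
yel 0.061457515736422455 172.51435030062268
ptr 0.05907551820124465 141.8988154409171
ptr 0.053240018089373446 143.47338624440522
c4 0.0637140523895923 111.91619178748152
c4 0.06265442556901776 110.70222900611896
c5 0.06353040017380804 82.20619615623121
c5 0.06456716702135469 81.00049363026334
bar top [array([0.52413783, 0.22670154]), array([0.51474536, 0.20966295]), array([0.47657317, 0.2358965 ]), array([0.48550982, 0.250887  ])]
```

The pointer is on line 3, so the knob is three clicks on. The axis is at about (0.501, 0.235) and the pad at (0.6356, 0.195). White is at a bearing of −126°, so at home the bar lies at about 54°. I'll move above the pad with the gripper closed.

Request:
play_rows(twist=[[0,0,0],[0,0,0],[0,0,0],[0,0,0],[0,0,0],[0,0,0],[0,0,0],[0,0,0],[0,0,0],[0,0,0],[0,0,0],[0,0,0]], travel=[[0.75,-0.55,0],[0.75,-0.55,0],[0.75,-0.55,0],[0.75,-0.55,0],[0.75,-0.55,0],[0.75,-0.55,0],[0.75,-0.55,0],[0.75,-0.55,0],[0.75,-0.55,0],[0.75,-0.55,0],[0.75,-0.55,0],[0.75,-0.55,0]], grip=[1,1,1,1,1,1,1,1,1,1,1,1], force=20)

```text
time_s: 1.8
ee_pos: [0.6164, 0.1932, 0.2135]
eef_rot: [-1.571, -0.0, -0.305]
force: [0.8, 0.6, 0.6]
grip_width: 0.0023
```

Request:
play_rows(twist=[[0,0,0],[0,0,0],[0,0,0],[0,0,0],[0,0,0],[0,0,0],[0,0,0],[0,0,0]], travel=[[0.4,0,0],[0,0,-0.6],[0,0,-0.6],[0,0,-0.6],[0,0,-0.6],[0,0,-0.3],[0,0,0],[0,0,0]], grip=[1,1,1,1,1,1,1,1])

```text
time_s: 2.6
ee_pos: [0.6356, 0.1948, 0.0797]
eef_rot: [-1.57, -0.001, -0.305]
force: [0.3, -0.6, 0.8]
grip_width: 0.0005
```

Run:
```python
from h import *
o=ctrl.get_obs();print(o['ee_pos'],o['force'])
s=snap('side','s1.png');t=snap('top','t1.png')
a=cv2.imread('pics/s1.png')[200:420,60:360];b=cv2.imread('pics/t1.png')[140:320,80:260]
cv2.imwrite('pics/c1.png',cv2.resize(np.hstack([a,cv2.resize(b,(220,220))]),None,fx=1.5,fy=1.5))
```

```text
[0.63561593 0.19481292 0.07971202] [ 0.26676102 -0.56563155  0.84317414]
```

View pics/c1.png

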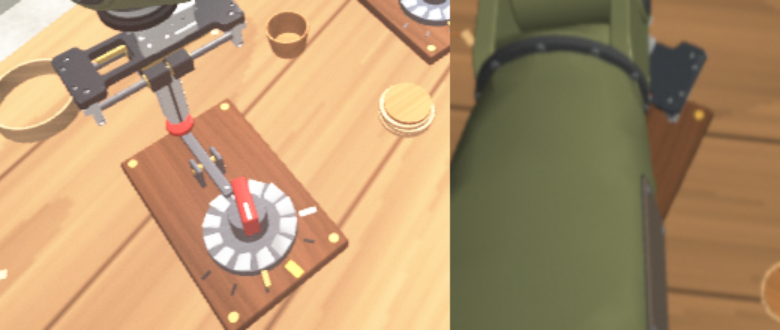

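The closed fingertips are centred about 10 mm above the red pad, so I'll press about 13.5 mm and hold.

Request:
play_rows(twist=[[0,0,0],[0,0,0],[0,0,0],[0,0,0],[0,0,0],[0,0,0],[0,0,0],[0,0,0],[0,0,0],[0,0,0],[0,0,0],[0,0,0]], travel=[[0,0,-0.16],[0,0,-0.1],[0,0,-0.1],[0,0,-0.1],[0,0,0],[0,0,0],[0,0,0],[0,0,0],[0,0,0],[0,0,0],[0,0,0],[0,0,0]], grip=[1,1,1,1,1,1,1,1,1,1,1,1])

```text
time_s: 3.9
ee_pos: [0.6363, 0.1945, 0.0564]
eef_rot: [-1.569, -0.003, -0.305]
force: [5.1, -2.2, 3.9]
grip_width: 0.0003
```

Run:
```python
from h import *
s=snap('side','s2.png')
a=cv2.imread('pics/s2.png')[200:420,60:360]
cv2.imwrite('pics/c2.png',cv2.resize(a,None,fx=2,fy=2))
```

```text
(no output)
```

View pics/c2.png

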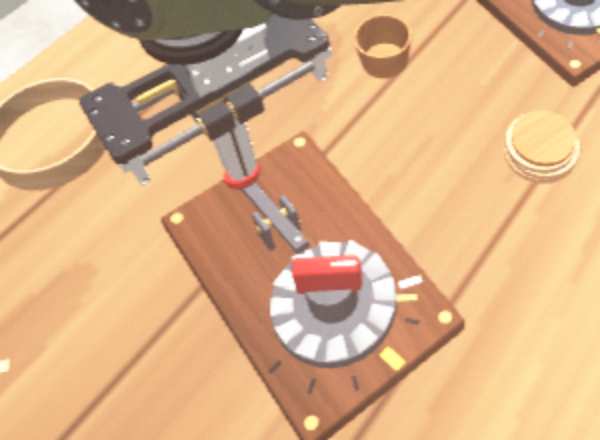

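The pawl is free and the pointer (406,298) is nearly at the white line (411,282). I'll keep holding.

Request:
play_rows(twist=[[0,0,0],[0,0,0],[0,0,0],[0,0,0],[0,0,0],[0,0,0],[0,0,0],[0,0,0],[0,0,0],[0,0,0],[0,0,0],[0,0,0]], travel=[[0,0,0],[0,0,0],[0,0,0],[0,0,0],[0,0,0],[0,0,0],[0,0,0],[0,0,0],[0,0,0],[0,0,0],[0,0,0],[0,0,0]], grip=[1,1,1,1,1,1,1,1,1,1,1,1])

```text
time_s: 5.15
ee_pos: [0.6363, 0.1945, 0.0564]
eef_rot: [-1.569, -0.003, -0.305]
force: [5.8, -2.2, 4.6]
grip_width: 0.0005
```

Run:
```python
from h import *
s=snap('side','s3.png')
a=cv2.imread('pics/s3.png')[300:420,160:320]
cv2.imwrite('pics/c3.png',cv2.resize(a,None,fx=4,fy=4))
```

```text
(no output)
```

View pics/c3.png

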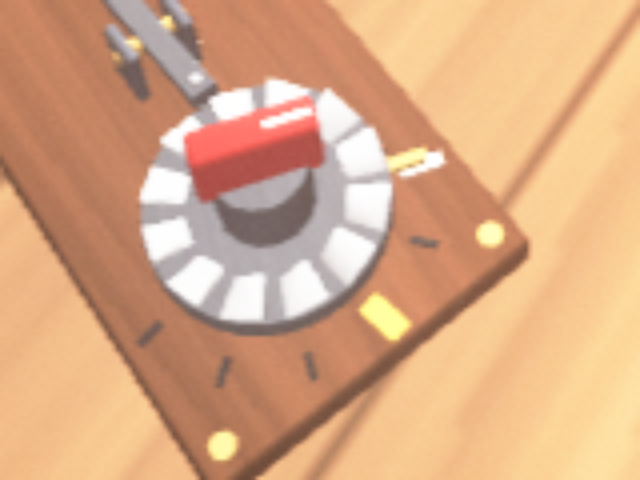

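The pointer is on the white line. I'll hold 0.4 s more, then lift, turn the tool to the bar direction and move over the knob.

Request:
play_rows(twist=[[0,0,0],[0,0,0],[0,0,0],[0,0,0],[0,0,0],[0,0,0],[0,0,0],[0,0,0]], travel=[[0,0,0],[0,0,0],[0,0,0],[0,0,0],[0,0,0.2],[0,0,0.5],[0,0,0.5],[0,0,0.5]], grip=[1,1,1,1,1,1,1,1])

```text
time_s: 6.0
ee_pos: [0.6347, 0.1946, 0.1415]
eef_rot: [-1.571, 0.001, -0.305]
force: [0.7, 0.3, 1.1]
grip_width: 0.0004
```

Request:
play_rows(twist=[[0,0,0.088],[0,0,0.088],[0,0,0.088],[0,0,0.088],[0,0,0.088],[0,0,0.088],[0,0,0.088],[0,0,0.088],[0,0,0.088],[0,0,0],[0,0,0]], travel=[[-0.3,0.09,0],[-0.3,0.09,0],[-0.3,0.09,0],[-0.3,0.09,0],[-0.3,0.09,0],[-0.3,0.09,0],[-0.3,0.09,0],[-0.3,0.09,0],[-0.28,0.08,0],[0,0,0],[0,0,0]], grip=[0,0,0,0,0,0,0,0,0,0,0])

```text
time_s: 7.1
ee_pos: [0.5013, 0.2347, 0.1408]
eef_rot: [-1.571, -0.0, 0.935]
force: [-0.2, 0.3, -0.7]
grip_width: 0.047
```

Run:
```python
from h import *
o=ctrl.get_obs();print(o['ee_pos'],o['eef_rot'],o['qpos'],o['grip_width'])
s=snap('side','s4.png');t=snap('wrist','w4.png')
print(proj(t,[[.501,.235,.09],[.501,.235,.076]]))
a=cv2.imread('pics/s4.png')[200:420,60:360]
cv2.imwrite('pics/c4.png',np.hstack([cv2.resize(a,(400,293)),cv2.resize(cv2.imread('pics/w4.png'),(391,293))]))
```

```text
[0.50131969 0.23465918 0.14076969] [-1.57096977e+00 -2.43541792e-04  9.35484394e-01] [ 3.71626983e-01  3.76930509e-01  1.59457225e+00 -1.78480537e-05
  1.16979136e+00 -2.13464675e+00] 0.04698640090408616
[[282.4541444  229.0476052 ]
 [282.45776334 223.07116428]]
```

View pics/c4.png

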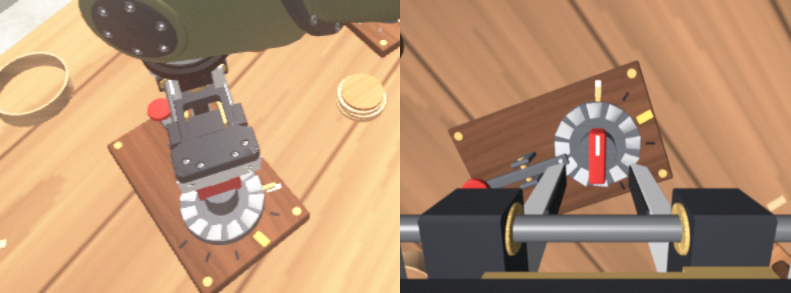

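The bar is centred between the fingers (wrist column about 282 against 282.5 predicted), aligned with them, and the pointer is on the white line. I'll go down and grip.

Request:
play_rows(twist=[[0,0,0],[0,0,0],[0,0,0],[0,0,0],[0,0,0],[0,0,0],[0,0,0],[0,0,0],[0,0,0],[0,0,0]], travel=[[0,0,-0.4],[0,0,-0.4],[0,0,-0.4],[0,0,-0.23],[0,0,0],[0,0,0],[0,0,0],[0,0,0],[0,0,0],[0,0,0]], grip=[0,0,0,0,0,1,1,1,1,1], force=30)

```text
time_s: 8.2
ee_pos: [0.5016, 0.2347, 0.0697]
eef_rot: [-1.572, -0.001, 0.939]
force: [3.1, -2.6, 3.4]
grip_width: 0.0377
```

Request:
play_rows(twist=[[0,0,0],[0,0,0],[0,0,0]], travel=[[0,0,0],[0,0,0],[0,0,0]], grip=[1,1,1])

```text
time_s: 8.5
ee_pos: [0.5016, 0.2347, 0.0696]
eef_rot: [-1.572, -0.001, 0.939]
force: [3.5, -2.2, 5.5]
grip_width: 0.0378
```

Run:
```python
from h import *
s=snap('side','s5.png');t=snap('wrist','w5.png')
a=cv2.imread('pics/s5.png')[260:420,120:300]
cv2.imwrite('pics/c5.png',np.hstack([cv2.resize(a,(405,360)),cv2.resize(cv2.imread('pics/w5.png'),(391,360))]))
```

```text
(no output)
```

View pics/c5.png

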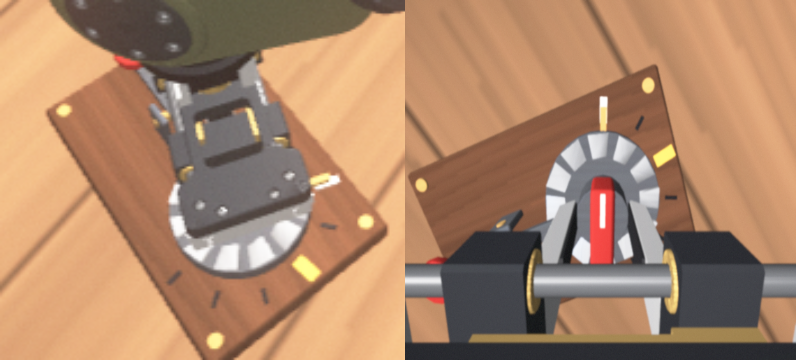

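The fingers stopped at 37.8 mm, probably on the round hub under the bar. I'll open, rise 6 mm and close again.

Request:
play_rows(twist=[[0,0,0],[0,0,0],[0,0,0],[0,0,0],[0,0,0],[0,0,0],[0,0,0],[0,0,0],[0,0,0],[0,0,0]], travel=[[0,0,0],[0,0,0],[0,0,0.06],[0,0,0.06],[0,0,0],[0,0,0],[0,0,0],[0,0,0],[0,0,0],[0,0,0]], grip=[0,0,0,0,1,1,1,1,1,1])

```text
time_s: 9.6
ee_pos: [0.5014, 0.2343, 0.0749]
eef_rot: [-1.571, -0.0, 0.939]
force: [4.8, -2.1, -1.8]
grip_width: 0.016
```

Gripped at 16 mm. Winding clockwise about 69°.

Request:
play_rows(twist=[[0,0,-0.07],[0,0,-0.07],[0,0,-0.07],[0,0,-0.07],[0,0,-0.07],[0,0,-0.07],[0,0,-0.07],[0,0,-0.07],[0,0,-0.07],[0,0,-0.07],[0,0,-0.06],[0,0,0]], travel=[[0,0,0],[0,0,0],[0,0,0],[0,0,0],[0,0,0],[0,0,0],[0,0,0],[0,0,0],[0,0,0],[0,0,0],[0,0,0],[0,0,0]], grip=[1,1,1,1,1,1,1,1,1,1,1,1])

```text
time_s: 10.8
ee_pos: [0.5009, 0.2357, 0.0749]
eef_rot: [-1.569, 0.0, -0.257]
force: [1.2, 7.7, -3.7]
grip_width: 0.0157
```

Run:
```python
from h import *
s=snap('side','s6.png');t=snap('wrist','w6.png')
o=ctrl.get_obs();print(o['eef_rot'],o['moment'])
a=cv2.imread('pics/s6.png')[260:420,120:300]
cv2.imwrite('pics/c6.png',np.hstack([cv2.resize(a,(405,360)),cv2.resize(cv2.imread('pics/w6.png'),(391,360))]))
```

```text
[-1.56908898e+00  1.14230066e-04 -2.54018729e-01] [ 1.44521047 -0.29598648  0.32314136]
```

View pics/c6.png

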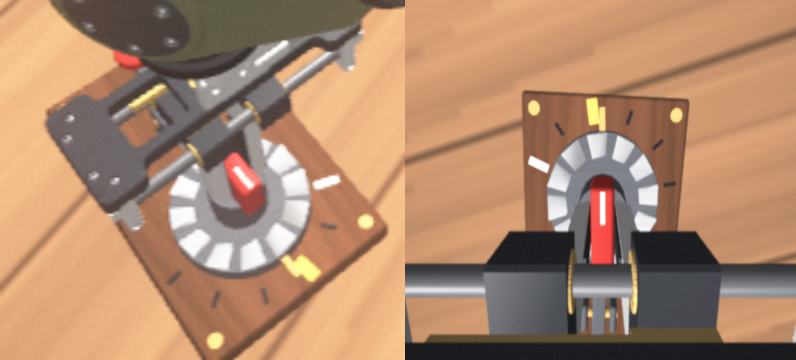

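The tool has turned 1.19 rad and the pointer is just past the yellow line. I'll release and lift.

Request:
play_rows(twist=[[0,0,0],[0,0,0],[0,0,0],[0,0,0],[0,0,0],[0,0,0],[0,0,0],[0,0,0],[0,0,0],[0,0,0],[0,0,0],[0,0,0]], travel=[[0,0,0],[0,0,0],[0,0,0],[0,0,0],[0,0,0],[0,0,0.3],[0,0,0.5],[0,0,0.5],[0,0,0.6],[0,0,0.6],[0,0,0],[0,0,0]], grip=[0,0,0,0,0,0,0,0,0,0,0,0])

```text
time_s: 12.1
ee_pos: [0.5011, 0.2346, 0.2]
eef_rot: [-1.57, -0.0, -0.255]
force: [-0.2, 0.6, 0.2]
grip_width: 0.0473
```

Run:
```python
from h import *
s=snap('side','s7.png');t=snap('wrist','w7.png')
o=ctrl.get_obs();print(o['ee_pos'],o['force'],o['grip_width'])
a=cv2.imread('pics/s7.png')[80:420,120:420]
cv2.imwrite('pics/c7.png',np.hstack([cv2.resize(a,(405,460)),cv2.resize(cv2.imread('pics/w7.png'),(391,293))[:460] if 0 else cv2.copyMakeBorder(cv2.resize(cv2.imread('pics/w7.png'),(391,293)),0,167,0,0,0)]))
```

```text
[0.50062027 0.23445976 0.19872862] [ 0.83414256 -0.49805993  0.17147523] 0.04722931612884819
```

View pics/c7.png

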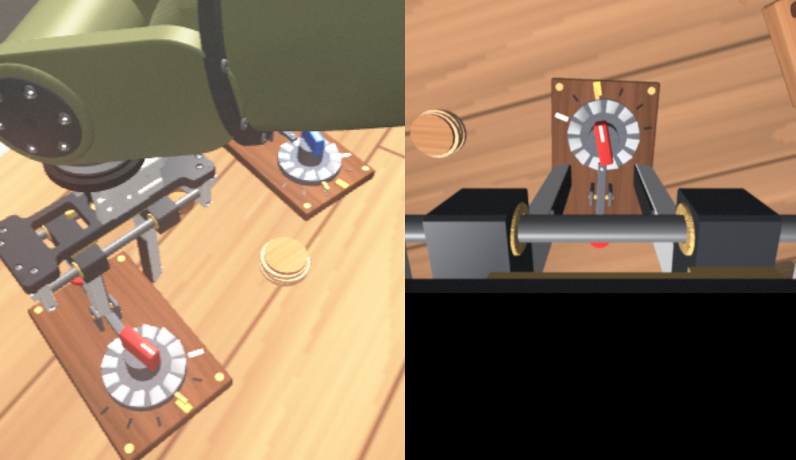

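The pointer rests on the yellow line, the gripper is clear and the blue knob looks unchanged. Handing in.

Run:
```python
from h import *
print(ctrl.hand_in())
```

```text
the job is handed in; nothing more can be done
None
```

The red knob was sprung home, then wound two clicks, and the ratchet now holds its pointer at the yellow line. I handed the job in at about 12 s.

- **Home:** I pressed the red pad about 13.5 mm with closed fingers and held it for over 2.5 s. The side picture showed the pointer at the white line. The wrist picture after I let the pad up showed it still there.
- **Winding:** The first grip stopped at 37.8 mm, probably on the round hub under the bar. I raised the tool about 5 mm and gripped the bar at 16 mm. I then turned it 1.19 rad clockwise and released it.
- **Last checks:** In the side and wrist pictures the pointer rests on the yellow line. The gripper is open and well clear at z = 0.20 m, with forces near zero. The blue jig was never touched and its knob looks unchanged. I judged both knobs by eye from the pictures and did not measure their angles.

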